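Pop the battery hatch of the cell tester

TASK

Open the wide battery hatch of the cell tester: with closed fingertips press its ribbed front edge down once, firmly but without force against its stop, until the push-push latch lets go, then draw back so that it pops up by itself. Keep your hand clear and watch it for three seconds to be sure it stays fully open; do not lever it up or push it shut again. Leave the narrow hatch on the neighbouring logger shut and every loose thing where it is, and pick nothing up.

Things in the scene. Friction and masses are not known exactly. Their poses are not given: they have to be found in the camera images.
- tester: Cell tester: off-white case 170 mm deep (x), 150 wide (y), fixed on screw feet set 0 to 28 mm high. Origin under its centre at foot height, flat top 88 mm above that; x away from its keyed front, z up. In its top is the WIDE hatch, plain grey, 86 mm long (x), 78 wide (y), 9 mm proud when shut, hinged at its rear (+x) edge. The logger differs only in its narrow hatch; they may swap places.
- wide_hatch (a joint): Angle of the wide hatch, rad: about 0.01 shut and latched; -0.09 pressed to the hard stop; 1.1 fully open, front edge up. Pressed past about -0.05 (ribs 4.5 mm down; best 5.5 mm) the latch lets go and, as the finger withdraws, a spring (0.25 N m) with damper raises it to 1.1 in about 2 s, where it stays. Pressed less, it stays latched; press deeper. Pressed down again once risen, it latches shut.
- wide_press (a point): Middle of the ribbed strip (four ribs along y, 47 mm long) on the wide hatch's top face, 97 to 125 mm above the table when shut, 14.5 mm from the front edge, 72 mm from the hinge line: the place to press. Moves with the hatch; x points to the hinge, z out of the top. Pressing takes about 4 N, more at the hard stop, about 7 mm down.
- wide_hinge (a point): Middle of the hinge line of the wide hatch, at the height of the case top; the hatch turns about its y axis.
- catch (a joint): Sideways place of the sliding catch inside the tester, m (hidden under the hatch): 0 latched, moves to +0.003 to +0.005 as the hatch is pressed home, about -0.0015 once the hatch has risen; below -0.0045 only when the risen hatch is being pushed shut again.
- narrow_hatch (a joint): Angle of the narrow hatch of the logger, which has the same latch and signs: about 0.01 shut. To be left alone.
- narrow_press (a point): Middle of the ribbed strip on the NARROW hatch (86 mm long, 44 mm wide) of the neighbouring logger, an alike case of the same size; not to be touched.
- cartridge_mid (a point): Loose white ceramic fuse cartridge, a cylinder 22 mm across and 38 mm tall, upright on the tester's top beside or behind the hatch's left (+y) side; point at its centre. Leave it standing.
- cell_mid (a point): Loose blue battery cell lying flat on the table, 100 x 70 x 27 mm; point at its centre. Leave it.
- scanner_mid (a point): Loose black hand scanner lying on the table, about 170 mm long, 36 wide, up to 56 tall; point in its middle, 20 mm up. Leave it.

How it is judged:
On the way, in this order (a step that is already met when the one before it is completed fails the run):
1. the wide hatch is pressed down past the latch's release point (value of joint wide_hatch below -0.035 rad), for 0.02 s.
2. it has popped fully open by itself and stays open, untouched, for two seconds (value of joint wide_hatch above 0.95 rad and contact force between each of the fingers, the arm and tester below 0.1 N), for 2 s.
At the end, for the whole second after the job is handed in: The wide hatch stands open beyond 0.95 rad (of 1.1), at rest, after one press and two untouched seconds; the narrow hatch is shut (within -0.025 to 0.06 rad); fuse cartridge, cell and scanner are within 15 mm of where they were, the cartridge upright (value of joint wide_hatch above 0.95 rad and velocity of joint wide_hatch between -0.1 and 0.1 rad/s and value of joint narrow_hatch between -0.025 and 0.06 rad and distance of each of cartridge_mid, cell_mid, scanner_mid from where it was at the start of the episode below 0.015 m and angle between cartridge_mid's own z axis and vertical below 0.3 rad).
It fails at once if the wide hatch is pushed shut again after it has risen (value of joint catch below -0.0045 m).
It fails at once if the risen hatch is levered, gripped or pushed (over 8 N) (value of joint wide_hatch above 0.3 rad and contact force between any of the fingers, the arm and tester above 8 N).
It fails at once if the narrow hatch is pressed or opened (not (value of joint narrow_hatch between -0.025 and 0.06 rad)).
It fails at once if a bystander is lifted, carried, knocked more than 15 mm or the cartridge tipped over (distance of any of cartridge_mid, cell_mid, scanner_mid from where it was at the start of the episode above 0.015 m or angle between cartridge_mid's own z axis and vertical above 0.5 rad).
It fails at once if the hatch or case is pressed with over 45 N (contact force between any of the fingers, the arm and tester above 45 N).
It also fails if it takes over 32 s, if anything falls off the work surface, if the arm or the gripper's body presses on something with over 40 N, if the wrist force passes 120 N, or if a joint passes its speed limit or range.

ROBOT

A 6-joint arm with a two-finger parallel gripper is mounted at the origin on the work surface. World frame = base frame: x ahead of the robot, y to its left, z up, the work surface at z = 0. Lengths are in m, angles in rad, forces in N, time in s.
With the tool pointing down it reaches from about 0.35 to 0.85 m from the base axis. Payload 8.1 kg.
Tool frame: the origin (TCP) lies midway between the tips of the shut fingers; the grasp point (between the pads) lies 19 mm behind it; z points along the fingers, y is the line along which they close (so a half turn about z gives the same grasp; the last joint's range is limited). The gripper opens to 93 mm and grips with 3 to 60 N. Pads are 15 mm wide; open, the fingers measure 128 mm over their backs; the gripper's body (75 mm by 188 mm) begins 65 mm behind the grasp point.
Start: joints at [-1.266, 0.13, 1.488, -0, 1.523, -0.085], TCP at [0.228, -0.555, 0.193] pointing down, gripper open.
Joint ranges: [-2.96, 2.96], [-0.89, 2.26], [0.02, 2.5], [-1.34, 4.48], [0, 2.73], [-2.66, 2.66]. Speed limits (rad/s): [2.39, 2.39, 2.79, 3.14, 3.14, 3.14].

INTERFACE

Orientations are given as a rotation vector (axis times angle).
In Python, from plant import robot, cams gives the robot as it stands. The module is installed in compiled form; this text tells all that it offers.
- The arm moves only by the tool play_rows, never from a script. Its arguments are lists of equal length, an entry for each row: "slide": the shift along the tool's x, y, z scaled (see below), a list of three; "twist": the turn, a rotation vector about the tool's x, y, z scaled (see below), a list of three. A call has exactly 8 rows; each row shifts and turns the commanded pose from where the row before left it, along the tool's axes as they then stand; what a row does not reach is not made up. The controller multiplies each number of a shift by 25 cm and each number of a turn by 60 degrees. A row lasts 1/10 s, in which the tool goes at most 50 mm and 8.59 degrees, less where a joint would pass 70% of its speed; a pose out of reach is approached as far as the arm can. A call with a number of a shift or a turn outside -1 to 1 is refused whole. A call with a gripper value outside its range is refused whole. "fingers" is the closure, from -1 (fully open) to 1 (shut), set as the call begins (left out, the last holds). The fingers move at their own pace and stop on an object; "force" is the grip in N (left out, the last holds). Time passes only in rows, so rows that do not move let the fingers close, or fill a call up. It gives the time, the measured TCP pose, the force, the opening and the grip force at its end, in the units of the state.
- robot.read_state(): the state, without advancing time (a new reading comes with each control period).
- cams.read_camera(name): name is "scene" or "side" or "wrist"; returns (picture, depth): 400x640x3 uint8, red, green, blue; 400x640 float32, m along the optical axis (not along the pixel's ray), 0 where there is no reading.
- cams.get_calibration(name): a dict with "fx", "fy", "cx", "cy" (pixels), "world_from_camera" (4x4, takes a point from camera to world coordinates). Camera axes: x right, y down, z forward; pixel columns grow to the right and rows downward; lengths in m; the calibration is good to about 2 mm. A picture is of the moment at which its call begins: read the wrist's pose just before it. get_calibration takes no time and is no camera call; for the wrist camera it gives the pose at the moment of the call.
- robot.close_job(): hands the job in; it is judged then, once.
The state is a dict: "t": time; "q": joint angles; "dq": joint speeds; "joint_torque": joint torques, N m; "tool_pos": TCP position; "orientation": TCP orientation; "force": force on the tool from outside, world axes, zero at the start; "wrist_torque": the same for the moment, N m; "opening": finger opening in m; "gripper_force": force on a finger pad.
Only numpy, scipy, OpenCV 4.12 (cv2) and the standard library are available. Lean on these libraries where they do the work, as an engineer would, in place of code of your own. Each camera call takes 0.05 s, during which the arm holds its last target. There are 200 camera calls.

## Working session

There is one attempt and no reset: what is moved stays moved. The work goes in short steps, Python scripts to look and compute and a tool call to move; the robot and the scene stay as the last step left them, time stands still between calls to the robot, and variables do not carry over. Pictures are saved under pics/ and viewed, at most 10 in all, crops included, and the job is handed in when it is done.

Besides the shell and the picture viewer there is one more tool, called after "Emit:" as name(argument=value, ...) on one line, values as JSON. play_rows: Moves the arm, as the interface text tells. Shifts and turns lie within -1 to 1; 1 stands for 25 cm of shift or 60 degrees of turn. Its arguments: {"type":"object","properties":{"slide":{"type":"array"},"twist":{"type":"array"},"fingers":{"type":"number"},"force":{"type":"number"}},"required":["slide","twist"]}

```bash
mkdir -p pics; cat > h.py <<'E'
import numpy as np,cv2
from plant import robot,cams
def grab(n,tag):
    c=cams.get_calibration(n); p,d=cams.read_camera(n)
    cv2.imwrite(f'pics/{tag}.png',p[:,:,::-1]); np.savez(f'{tag}.npz',p=p,d=d,T=c['world_from_camera'],k=[c['fx'],c['fy'],c['cx'],c['cy']])
    return p,d,c
def cloud(tag):
    z=np.load(tag+'.npz'); d=z['d']; fx,fy,cx,cy=z['k']; v,u=np.mgrid[:d.shape[0],:d.shape[1]]
    P=np.stack([(u-cx)/fx*d,(v-cy)/fy*d,d],-1); return z['p'],P@z['T'][:3,:3].T+z['T'][:3,3],d
E
python3 - <<'E'
from h import *
s=robot.read_state(); print(s['t'],s['tool_pos'],s['orientation'],s['opening'])
for n in('scene','side'):
    grab(n,n+'0'); z=np.load(n+'0.npz'); print(n,z['T'].round(3).tolist(),z['k'])
E
```

```text
0.0 [ 0.22782215 -0.55439583  0.19239605] [-3.08032167e+00 -6.08058944e-01  3.47480594e-04] 0.0930435263590759
scene [[0.469, 0.61, -0.639, 1.215], [0.883, -0.321, 0.342, -0.383], [0.004, -0.725, -0.689, 0.892], [0.0, 0.0, 0.0, 1.0]] [430.8086553  430.8086553  320.33256655 198.14667785]
side [[-0.996, -0.068, 0.063, 0.443], [-0.092, 0.619, -0.78, 1.03], [0.014, -0.782, -0.623, 0.948], [0.0, 0.0, 0.0, 1.0]] [513.17811056 513.17811056 318.5408677  206.25884158]
```

View pics/scene0.png

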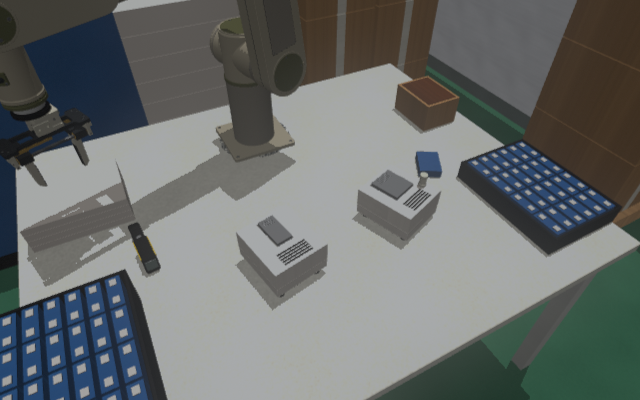

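View pics/side0.png

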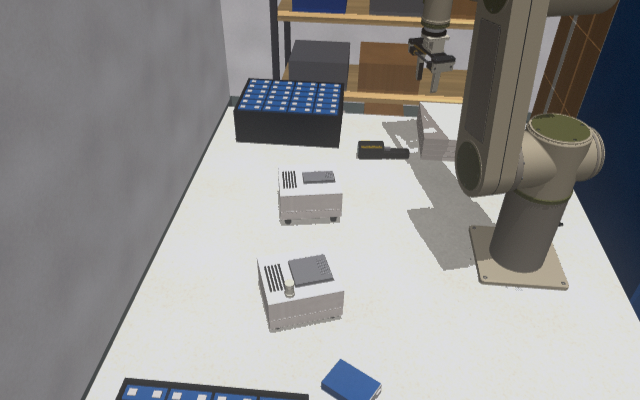

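The scene view shows the narrow hatch at (275,230), and the wide grey hatch at (392,184) with the cartridge at (423,180). In the side view the wide hatch is at (312,270) and the cartridge at (290,287). The ribs are on the robot-facing edge.

```bash
python3 - <<'E'
from h import *
for n,(u,v) in(('scene',(392,184)),('side',(312,270))):
    p,W,d=cloud(n+'0')
    g=p.max(2).astype(int)
    print(n,p[v,u],W[v,u].round(3), 'case', )
    m=((g<125)&(g>40)&(p.max(2).astype(int)-p.min(2)<25)&(d>0)).astype(np.uint8)
    yy,xx=np.mgrid[:400,:640]; m[(abs(xx-u)>45)|(abs(yy-v)>40)]=0
    k,lab,st,c=cv2.connectedComponentsWithStats(m,connectivity=4)
    l=lab[v,u]; print(st[l])
    Q=W[lab==l]; z=np.median(Q[:,2]); Q=Q[abs(Q[:,2]-z)<.006]
    r=cv2.minAreaRect((Q[:,:2]*1000).astype(np.float32)); print('z',z,Q[:,2].std(),r,cv2.boxPoints(r).round().tolist())
    # case top plane
    near=W[(abs(W[...,0]-W[v,u,0])<.15)&(abs(W[...,1]-W[v,u,1])<.13)&(d>0)]
    h=np.histogram(near[:,2],bins=np.arange(.07,.17,.004)); print(dict(zip((h[1][:-1]*1000).astype(int).tolist(),h[0].tolist())))
    t=W[(abs(W[...,0]-W[v,u,0])<.15)&(abs(W[...,1]-W[v,u,1])<.15)&(d>0)&(W[...,2]>z-.015)]
    r=cv2.minAreaRect((t[:,:2]*1000).astype(np.float32)); print('case',r,cv2.boxPoints(r).round().tolist())
    cc=t[t[:,2]>z+.012]; print('cart',len(cc),cc.mean(0) if len(cc) else 0, cc[:,2].max() if len(cc) else 0)
    cv2.imwrite(f'pics/{n}_crop.png',cv2.resize(p[v-50:v+50,u-70:u+70,::-1],None,fx=5,fy=5))
E
```

```text
scene [103 105 107] [0.533 0.204 0.111] case
[370 170  43  30 690]
z 0.10870912515611858 0.001937001516577901 ((528.3989868164062, 207.85833740234375), (87.74886322021484, 81.28068542480469), 19.614688873291016) [[473.0, 231.0], [501.0, 155.0], [583.0, 184.0], [556.0, 261.0]]
{70: 84, 74: 86, 78: 80, 82: 85, 86: 84, 90: 87, 94: 257, 98: 1345, 102: 212, 106: 435, 110: 173, 114: 5, 118: 9, 122: 9, 126: 6, 130: 8, 134: 20, 138: 19, 142: 0, 146: 0, 150: 0, 154: 0, 158: 0, 162: 0}
case ((552.5132446289062, 216.922607421875), (173.49998474121094, 155.23806762695312), 19.88248062133789) [[445.0, 260.0], [497.0, 114.0], [660.0, 173.0], [608.0, 319.0]]
cart 63 [0.56800865 0.27906843 0.1336476 ] 0.1407558325888112
side [134 133 137] [0.522 0.213 0.11 ] case
[     0      0    640    400 255606]
z -5.09737806350663e-05 0.0019568622519152527 ((349.675048828125, -794.7706298828125), (1961.114501953125, 2611.855712890625), 0.020403575152158737) [[-631.0, 511.0], [-630.0, -2101.0], [1331.0, -2100.0], [1330.0, 512.0]]
{70: 102, 74: 98, 78: 98, 82: 108, 86: 94, 90: 105, 94: 315, 98: 1900, 102: 398, 106: 618, 110: 349, 114: 12, 118: 10, 122: 11, 126: 7, 130: 12, 134: 35, 138: 34, 142: 0, 146: 0, 150: 0, 154: 0, 158: 0, 162: 0}
case ((522.0369873046875, 212.8215789794922), (299.96954345703125, 299.93310546875), 0.0013166083954274654) [[372.0, 363.0], [372.0, 63.0], [672.0, 63.0], [672.0, 363.0]]
cart 5567 [0.5465934  0.24532151 0.08776184] 0.1411842239586073
```

View pics/side_crop.png

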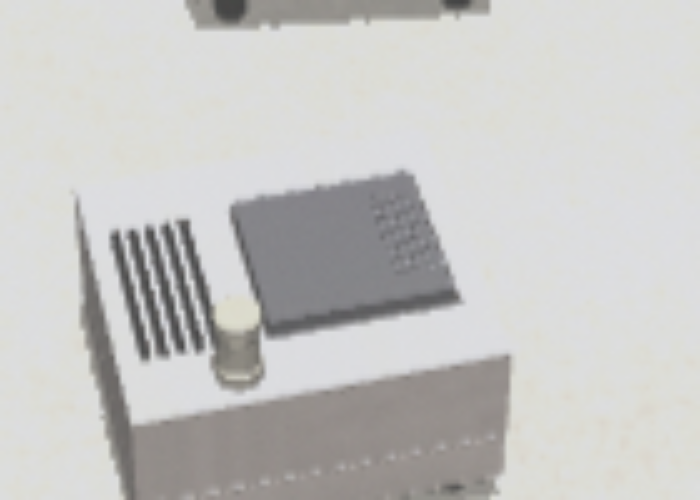

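```bash
python3 - <<'E'
from h import *
from scipy.spatial.transform import Rotation as R
s=robot.read_state(); r=R.from_rotvec(s['orientation']); p0=np.array(s['tool_pos']); print(r.as_matrix().round(3))
tgt=np.array([.501,.198,.25]); print('tool delta',r.inv().apply(tgt-p0).round(4))
dirn=(tgt-p0)[:2]; L=np.linalg.norm(dirn); dirn/=L
for n in('scene0','side0'):
    p,W,d=cloud(n); Q=W[d>0]; a=(Q[:,:2]-p0[:2])@dirn; b=(Q[:,:2]-p0[:2])@[-dirn[1],dirn[0]]
    for lo in np.arange(0,L+.05,.1):
        m=(a>lo)&(a<lo+.1)&(abs(b)<.14); print(n,lo.round(1),Q[m,2].max().round(3) if m.any() else None, end=' | ')
    print()
E
```

```text
[[ 0.925  0.38  -0.001]
 [ 0.38  -0.925  0.002]
 [ 0.    -0.002 -1.   ]]
tool delta [ 0.5386 -0.5923 -0.0564]
scene0 0.0 0.627 | scene0 0.1 0.617 | scene0 0.2 0.586 | scene0 0.3 0.005 | scene0 0.4 0.122 | scene0 0.5 0.113 | scene0 0.6 0.005 | scene0 0.7 0.114 | scene0 0.8 0.141 | 
side0 0.0 0.502 | side0 0.1 0.557 | side0 0.2 0.577 | side0 0.3 0.008 | side0 0.4 0.122 | side0 0.5 0.119 | side0 0.6 0.006 | side0 0.7 0.115 | side0 0.8 0.141 |
```

Emit:
play_rows(slide=[[0, 0, -0.2], [0.1, -0.11, -0.12], [0.133, -0.147, 0], [0.133, -0.147, 0], [0.133, -0.147, 0], [0.133, -0.147, 0], [0.133, -0.147, 0], [0.133, -0.147, 0]], twist=[[0, 0, 0], [0, 0, 0], [0, 0, 0], [0, 0, 0], [0, 0, 0], [0, 0, 0], [0, 0, 0], [0, 0, 0]], fingers=1, force=20)

```text
t: 0.9
tool_pos: [0.3415, -0.2383, 0.2731]
orientation: [-3.082, -0.608, -0.0]
force: [0.8, -0.1, 0.3]
opening: 0.0336
gripper_force: 0.0
```

Emit:
play_rows(slide=[[0.133, -0.147, 0], [0.133, -0.147, 0], [0.133, -0.147, 0], [0.133, -0.147, 0], [0.133, -0.147, 0], [0.133, -0.147, 0], [0.133, -0.147, 0], [0, 0, 0]], twist=[[0, 0, 0], [0, 0, 0], [0, 0, 0], [0, 0, 0], [0, 0, 0], [0, 0, 0], [0, 0, 0], [0, 0, 0]])

```text
t: 1.7
tool_pos: [0.4591, 0.0914, 0.2724]
orientation: [-3.078, -0.618, 0.002]
force: [-1.4, -0.4, -0.7]
opening: 0.0006
gripper_force: 0.0
```

```bash
python3 - <<'E'
from h import *
from scipy.spatial.transform import Rotation as R
s=robot.read_state(); r=R.from_rotvec(s['orientation']); print(s['t'],s['tool_pos'],s['orientation'],s['opening'],s['force'])
print('tool delta/0.25',(r.inv().apply(np.array([.501,.198,.2])-s['tool_pos'])/.25).round(4))
p,d,c=grab('wrist','w1'); grab('scene','s1'); grab('side','d1')
q=np.linalg.inv(c['world_from_camera'])@[.501,.198,.111,1]; print('px',c['fx']*q[0]/q[2]+c['cx'],c['fy']*q[1]/q[2]+c['cy'])
E
```

```text
1.7 [0.45910294 0.09143111 0.27238142] [-3.07809374e+00 -6.17951837e-01  1.99977753e-03] 0.0006372712509677385 [-1.38792306 -0.3629916  -0.67534297]
tool delta/0.25 [ 0.3194 -0.3279  0.29  ]
px 242.1836772993413 96.93687741138156
```

View pics/w1.png

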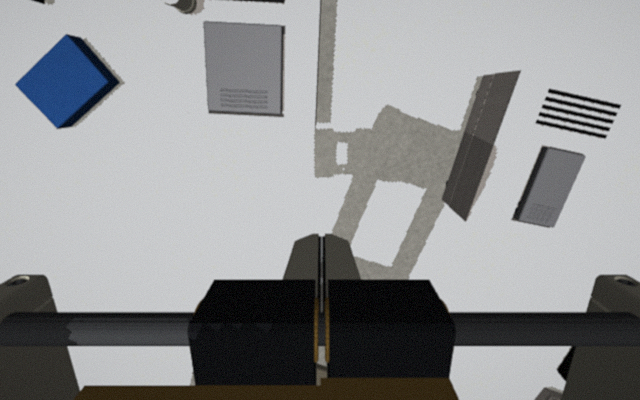

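The wrist view shows the wide hatch at (245,68) with its ribs centred near (244,98). The predicted press point projects to (242,97), so they agree.

Emit:
play_rows(slide=[[0.08, -0.082, 0.11], [0.08, -0.082, 0.11], [0.08, -0.082, 0.11], [0.08, -0.082, 0.11], [0, 0, 0], [0, 0, 0], [0, 0, 0], [0, 0, 0]], twist=[[0, 0, 0], [0, 0, 0], [0, 0, 0], [0, 0, 0], [0, 0, 0], [0, 0, 0], [0, 0, 0], [0, 0, 0]])

```text
t: 2.65
tool_pos: [0.5029, 0.1912, 0.1654]
orientation: [3.083, 0.606, 0.005]
force: [-0.3, -0.5, -0.1]
opening: 0.0004
gripper_force: 0.0
```

```bash
python3 - <<'E'
from h import *
from scipy.spatial.transform import Rotation as R
s=robot.read_state(); r=R.from_rotvec(s['orientation']); print(s['t'],s['tool_pos'],s['orientation'],s['opening'],s['force'])
print('tool delta/0.25',(r.inv().apply(np.array([.501,.198,.111])-s['tool_pos'])/.25).round(4))
grab('wrist','w2')
for t in('w1','w2','scene0','side0'):
    p,W,d=cloud(t); m=(d>0)&(np.hypot(W[...,0]-.501,W[...,1]-.198)<.012)&(W[...,2]>.09)&(W[...,2]<.125); print(t,m.sum(),np.percentile(W[m][:,2],[10,50,90]).round(4) if m.any() else '')
    m=(d>0)&(np.hypot(W[...,0]-.545,W[...,1]-.214)<.012)&(W[...,2]>.09)&(W[...,2]<.125); print(' smooth',m.sum(),np.percentile(W[m][:,2],[10,50,90]).round(4) if m.any() else '')
E
```

```text
2.65 [0.50285965 0.19123117 0.16538537] [3.08261762 0.60563275 0.00467848] 0.0004314463662328887 [-0.31388593 -0.53128081 -0.14957211]
tool delta/0.25 [ 0.0027 -0.028   0.2175]
w1 436 [0.1097 0.1107 0.1117]
 smooth 488 [0.1092 0.1101 0.1112]
w2 672 [0.1097 0.1105 0.1115]
 smooth 787 [0.1092 0.11   0.111 ]
scene0 38 [0.1079 0.1099 0.1117]
 smooth 43 [0.1077 0.1093 0.1112]
side0 61 [0.1083 0.1101 0.1117]
 smooth 61 [0.1073 0.1093 0.1113]
```

View pics/w2.png

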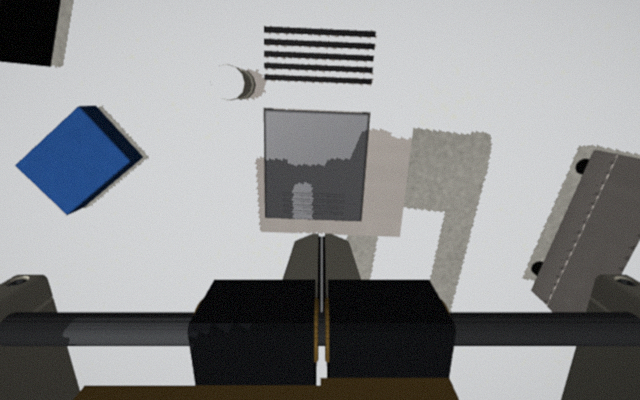

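The ribs' top is at about z 0.111 (wrist, scene and side agree within 1 mm). The hatch is at (315,165) with its ribs at (315,203), and it is shut. I'll correct y and come down to just above it.

Emit:
play_rows(slide=[[0.003, -0.028, 0.06], [0, 0, 0.06], [0, 0, 0.05], [0, 0, 0.008], [0, 0, 0], [0, 0, 0], [0, 0, 0], [0, 0, 0]], twist=[[0, 0, 0], [0, 0, 0], [0, 0, 0], [0, 0, 0], [0, 0, 0], [0, 0, 0], [0, 0, 0], [0, 0, 0]])

```text
t: 3.5
tool_pos: [0.5003, 0.1992, 0.1196]
orientation: [-3.082, -0.608, -0.002]
force: [-0.8, 0.7, 0.6]
opening: 0.0005
gripper_force: 0.0
```

Emit:
play_rows(slide=[[0, 0, 0.008], [0, 0, 0.008], [0, 0, 0.008], [0, 0, 0.006], [0, 0, 0.006], [0, 0, 0.004], [0, 0, 0], [0, 0, 0]], twist=[[0, 0, 0], [0, 0, 0], [0, 0, 0], [0, 0, 0], [0, 0, 0], [0, 0, 0], [0, 0, 0], [0, 0, 0]])

```text
t: 4.3
tool_pos: [0.4999, 0.1991, 0.109]
orientation: [-3.082, -0.608, -0.0]
force: [1.0, 0.1, -0.4]
opening: 0.0003
gripper_force: 0.0
```

Emit:
play_rows(slide=[[0, 0, 0.004], [0, 0, 0.004], [0, 0, 0.004], [0, 0, 0], [0, 0, 0], [0, 0, 0], [0, 0, 0], [0, 0, 0]], twist=[[0, 0, 0], [0, 0, 0], [0, 0, 0], [0, 0, 0], [0, 0, 0], [0, 0, 0], [0, 0, 0], [0, 0, 0]])

```text
t: 5.1
tool_pos: [0.4999, 0.1991, 0.106]
orientation: [3.082, 0.608, 0.0]
force: [-0.7, -0.6, -0.5]
opening: 0.0005
gripper_force: 0.0
```

```bash
python3 - <<'E'
from h import *
F=[]
p,d,c=grab('side','d2'); F.append(robot.read_state()['force'])
grab('scene','s2'); F.append(robot.read_state()['force'])
grab('wrist','w3'); F.append(robot.read_state()['force']); print(np.round(F,2), robot.read_state()['joint_torque'])
a=p[225:315,240:380,::-1]; b=cv2.imread('pics/s2.png')[130:230,320:460]
cv2.imwrite('pics/m2.png',np.hstack([cv2.resize(a,(400,257),interpolation=2),cv2.resize(b,(400,257),interpolation=2)]))
E
```

```text
[[ 0.02  0.15 -0.21]
 [ 0.65  1.29 -0.06]
 [-0.02 -0.19  0.88]] [-2.44823905e-04 -4.84594095e+01 -4.73018932e+01  2.25429435e-02
 -7.60680903e-02  6.58677618e-05]
```

View pics/m2.png

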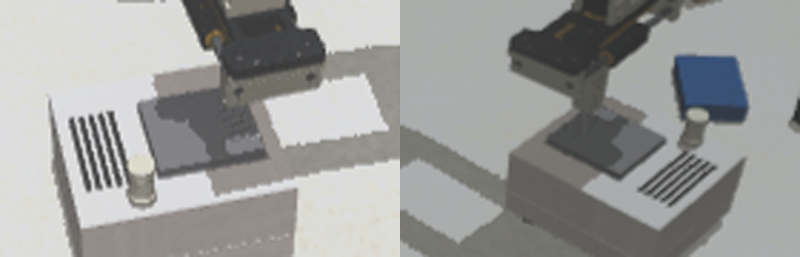

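The picture shows the fingertips over the ribs in both views, but no contact force yet. I'll keep going down in 2 mm steps.

Emit:
play_rows(slide=[[0, 0, 0.004], [0, 0, 0.004], [0, 0, 0], [0, 0, 0], [0, 0, 0], [0, 0, 0], [0, 0, 0], [0, 0, 0]], twist=[[0, 0, 0], [0, 0, 0], [0, 0, 0], [0, 0, 0], [0, 0, 0], [0, 0, 0], [0, 0, 0], [0, 0, 0]])

```text
t: 6.05
tool_pos: [0.4999, 0.1991, 0.104]
orientation: [-3.082, -0.608, -0.0]
force: [0.1, 0.0, 0.0]
opening: 0.0005
gripper_force: 0.0
```

```bash
python3 - <<'E'
from h import *
grab('wrist','w4'); grab('side','d4'); grab('scene','s4')
u=np.array([.941,.337]); w=np.array([-.337,.941]); c=np.array([.501,.198])
for t in('w1','w2','w3','w4','side0','d4','scene0','s4'):
    p,W,d=cloud(t); a=(W[...,:2]-c)@u; b=(W[...,:2]-c)@w; Z=W[...,2]; ok=(d>0)&(Z>.08)&(Z<.125)
    out=[]
    for lo,hi in((-.012,.0),(0,.012),(.015,.03),(.03,.045),(.045,.06)):
        for s in(-1,1):
            m=ok&(a>lo)&(a<hi)&(b*s>.022)&(b*s<.034); out.append((int(m.sum()),round(float(np.median(Z[m]))*1000,1)) if m.sum()>3 else None)
    m=(d>0)&(abs(Z)<.02)&(a>-.3)&(a<-.12)&(abs(b)<.2); print(t,out,'table',np.median(Z[m]).round(4) if m.any() else '')
s=robot.read_state(); print(s['t'],s['tool_pos'],s['force'])
E
```

```text
w1 [(131, 110.5), (139, 110.6), (137, 110.4), (139, 110.5), (190, 110.4), (185, 110.4), (190, 110.2), (188, 110.2), (195, 110.3), (202, 110.2)] table -0.0002
w2 [(211, 110.5), (213, 110.4), (217, 110.3), (213, 110.3), (283, 110.3), (279, 110.2), (301, 110.2), (300, 110.2), (322, 110.0), (323, 110.0)] table -0.0002
w3 [(330, 110.5), (334, 110.5), (344, 110.4), (347, 110.4), (462, 110.2), (466, 110.3), (493, 110.1), (499, 110.1), (536, 110.0), (537, 110.0)] table -0.0002
w4 [(328, 110.5), (336, 110.3), (355, 110.4), (361, 110.3), (470, 110.2), (478, 110.2), (503, 110.1), (517, 110.1), (543, 110.0), (548, 110.1)] table -0.0003
side0 [(20, 109.0), (21, 109.4), (18, 109.4), (21, 109.5), (24, 109.8), (27, 109.0), (29, 109.9), (25, 109.7), (21, 109.0), (27, 109.4)] table -0.0007
d4 [None, (24, 109.8), (12, 109.9), (19, 109.3), (22, 109.4), (24, 110.4), (21, 109.5), (27, 109.6), (25, 108.9), (24, 108.0)] table -0.0007
scene0 [(9, 109.5), (11, 110.3), (12, 109.2), (9, 109.6), (14, 109.3), (14, 109.8), (20, 109.6), (14, 109.3), (17, 108.7), (14, 108.6)] table -0.0011
s4 [(16, 109.3), (4, 109.9), (10, 109.5), (16, 108.6), (16, 109.8), (16, 109.1), (16, 108.9), (14, 108.9), (19, 109.9), (17, 108.4)] table -0.001
6.2 [0.49985806 0.19912523 0.10395739] [-0.90199171  0.02507973 -0.0653249 ]
```

The hatch is still at 110 mm and untouched, so the real fingertips sit higher than the reported TCP. I'll keep descending by feel.

Emit:
play_rows(slide=[[0, 0, 0.004], [0, 0, 0.004], [0, 0, 0], [0, 0, 0], [0, 0, 0], [0, 0, 0], [0, 0, 0], [0, 0, 0]], twist=[[0, 0, 0], [0, 0, 0], [0, 0, 0], [0, 0, 0], [0, 0, 0], [0, 0, 0], [0, 0, 0], [0, 0, 0]])

```text
t: 7.0
tool_pos: [0.4999, 0.1992, 0.102]
orientation: [-3.082, -0.608, -0.0]
force: [0.0, -0.5, 0.0]
opening: 0.0003
gripper_force: 0.0
```

```bash
python3 - <<'E'
from h import *
c=np.array([.49986,.1991])
for t in('d4','s4','w4'):
    p,W,d=cloud(t); m=(d>0)&(np.hypot(*(np.moveaxis(W[...,:2]-c,-1,0)))<.025)&(W[...,2]>.112)&(W[...,2]<.2)
    Q=W[m]; print(t,m.sum(),'lowest',np.sort(Q[:,2])[:12].round(4), np.median(Q[Q[:,2]<.14],0) if m.any() else '')
a=cv2.imread('pics/d4.png')[230:300,270:370]; cv2.imwrite('pics/m4.png',cv2.resize(a,(800,560),interpolation=0))
E
```

```text
d4 22 lowest [0.1123 0.1123 0.1125 0.1127 0.1127 0.1129 0.1129 0.1137 0.1156 0.13
 0.1308 0.1357] [0.508103   0.20365685 0.11463873]
s4 141 lowest [0.112  0.1121 0.1122 0.1124 0.1127 0.1127 0.1129 0.1131 0.1308 0.1309
 0.1323 0.1331] [0.5072301  0.19942963 0.13356094]
w4 3096 lowest [0.112  0.112  0.112  0.1121 0.1121 0.1121 0.1121 0.1121 0.1121 0.1121
 0.1121 0.1121] [0.50736025 0.20131463 0.13572619]
```

View pics/m4.png

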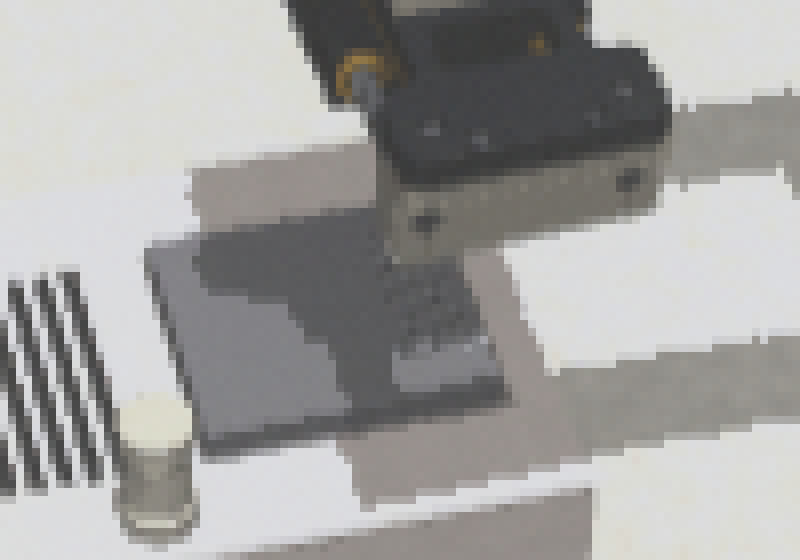

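```bash
python3 - <<'E'
from h import *
for t,z in(('w2',.1654),('w4',.104)):
    p,W,d=cloud(t)
    for v in (226,230,233,236,238,242,248,260,275): print(t,v,[ (W[v,u].round(4).tolist(),round(float(d[v,u]),4)) for u in(312,333)])
for t in('s4','s2'):
    p,W,d=cloud(t); m=(d>0)&(W[...,2]>.125)&(W[...,2]<.15)&(np.hypot(W[...,0]-.5,W[...,1]-.199)<.04); Q=W[m]; i=np.argsort(Q[:,2])[:8]; print(t,Q[i].round(4).tolist(), np.argwhere(m)[i].tolist())
E
```

```text
w2 226 [([0.4781, 0.1887, 0.1017], 0.2754), ([0.4844, 0.172, 0.1003], 0.277)]
w2 230 [([0.4741, 0.1872, 0.1003], 0.2781), ([0.4814, 0.1708, 0.1014], 0.2769)]
w2 233 [([0.5092, 0.1987, 0.1902], 0.1814), ([0.4782, 0.1694, 0.0999], 0.2794)]
w2 236 [([0.5094, 0.1986, 0.1946], 0.1771), ([0.5142, 0.1882, 0.1956], 0.176)]
w2 238 [([0.5094, 0.1985, 0.1971], 0.1747), ([0.5135, 0.188, 0.1966], 0.1752)]
w2 242 [([0.51, 0.1986, 0.2033], 0.1686), ([0.5139, 0.1884, 0.2028], 0.1691)]
w2 248 [([0.5095, 0.1983, 0.2092], 0.1632), ([0.514, 0.1887, 0.2101], 0.1621)]
w2 260 [([0.5096, 0.1979, 0.2215], 0.1514), ([0.5134, 0.1889, 0.2216], 0.1513)]
w2 275 [([0.5097, 0.1976, 0.2346], 0.1388), ([0.5136, 0.1895, 0.2356], 0.1377)]
w4 226 [([0.503, 0.2058, 0.1109], 0.1993), ([0.5078, 0.1938, 0.1104], 0.1999)]
w4 230 [([0.5008, 0.2049, 0.1114], 0.1996), ([0.5054, 0.1928, 0.1107], 0.2003)]
w4 233 [([0.5061, 0.2065, 0.1285], 0.1816), ([0.5033, 0.1919, 0.11], 0.2017)]
w4 236 [([0.5068, 0.2066, 0.1339], 0.1763), ([0.5107, 0.1959, 0.1329], 0.1773)]
w4 238 [([0.5061, 0.2064, 0.135], 0.1754), ([0.5109, 0.1961, 0.136], 0
[... 238 characters left out ...]
 0.1518)]
w4 275 [([0.5068, 0.2055, 0.173], 0.1391), ([0.5098, 0.197, 0.1723], 0.1398)]
s4 [[0.5102, 0.2009, 0.1308], [0.5081, 0.2056, 0.1309], [0.507, 0.2094, 0.1323], [0.503, 0.2088, 0.1331], [0.5074, 0.2056, 0.134], [0.5101, 0.2005, 0.1345], [0.5139, 0.1943, 0.1362], [0.5062, 0.2126, 0.1375]] [[174, 387], [173, 388], [172, 389], [171, 388], [172, 388], [173, 387], [174, 386], [170, 390]]
s2 [[0.5053, 0.2109, 0.1303], [0.5079, 0.2058, 0.1307], [0.5112, 0.2001, 0.1319], [0.5111, 0.1967, 0.1331], [0.5097, 0.2008, 0.134], [0.5086, 0.2046, 0.1353], [0.5063, 0.2125, 0.1377], [0.5075, 0.205, 0.1379]] [[172, 389], [173, 388], [174, 387], [174, 386], [173, 387], [172, 388], [170, 390], [171, 388]]
```

In the crop the fingertips float above the ribs. Depth puts the real tips about 24–26 mm above the reported TCP, so contact should come at TCP z ≈ 0.086.

Emit:
play_rows(slide=[[0, 0, 0.012], [0, 0, 0.012], [0, 0, 0.012], [0, 0, 0.008], [0, 0, 0], [0, 0, 0], [0, 0, 0], [0, 0, 0]], twist=[[0, 0, 0], [0, 0, 0], [0, 0, 0], [0, 0, 0], [0, 0, 0], [0, 0, 0], [0, 0, 0], [0, 0, 0]])

```text
t: 7.8
tool_pos: [0.5, 0.1992, 0.0911]
orientation: [-3.082, -0.608, -0.001]
force: [0.2, -0.2, 0.2]
opening: 0.0003
gripper_force: 0.0
```

Emit:
play_rows(slide=[[0, 0, 0.004], [0, 0, 0.004], [0, 0, 0.004], [0, 0, 0], [0, 0, 0], [0, 0, 0], [0, 0, 0], [0, 0, 0]], twist=[[0, 0, 0], [0, 0, 0], [0, 0, 0], [0, 0, 0], [0, 0, 0], [0, 0, 0], [0, 0, 0], [0, 0, 0]])

```text
t: 8.6
tool_pos: [0.4999, 0.1991, 0.088]
orientation: [3.082, 0.608, 0.0]
force: [0.3, -0.0, -0.1]
opening: 0.0006
gripper_force: 0.0
```

Emit:
play_rows(slide=[[0, 0, 0.004], [0, 0, 0.004], [0, 0, 0], [0, 0, 0], [0, 0, 0], [0, 0, 0], [0, 0, 0], [0, 0, 0]], twist=[[0, 0, 0], [0, 0, 0], [0, 0, 0], [0, 0, 0], [0, 0, 0], [0, 0, 0], [0, 0, 0], [0, 0, 0]])

```text
t: 9.4
tool_pos: [0.4999, 0.1991, 0.086]
orientation: [-3.082, -0.608, -0.0]
force: [-0.3, 0.4, 0.2]
opening: 0.0006
gripper_force: 0.0
```

Emit:
play_rows(slide=[[0, 0, 0.004], [0, 0, 0.004], [0, 0, 0], [0, 0, 0], [0, 0, 0], [0, 0, 0], [0, 0, 0], [0, 0, 0]], twist=[[0, 0, 0], [0, 0, 0], [0, 0, 0], [0, 0, 0], [0, 0, 0], [0, 0, 0], [0, 0, 0], [0, 0, 0]])

```text
t: 10.2
tool_pos: [0.4999, 0.1991, 0.084]
orientation: [-3.082, -0.608, -0.0]
force: [-1.1, -0.7, 3.1]
opening: 0.0003
gripper_force: 1.9
```

```bash
python3 - <<'E'
from h import *
grab('wrist','w5'); s=robot.read_state(); print(s['t'],s['tool_pos'],s['force'])
u=np.array([.941,.337]); w=np.array([-.337,.941]); c=np.array([.501,.198])
for t in('w5',):
    p,W,d=cloud(t); a=(W[...,:2]-c)@u; b=(W[...,:2]-c)@w; Z=W[...,2]; ok=(d>0)&(Z>.08)&(Z<.125)
    for lo,hi in((-.012,.0),(0,.012),(.015,.03),(.03,.045),(.045,.06)):
        for s in(-1,1):
            m=ok&(a>lo)&(a<hi)&(b*s>.022)&(b*s<.034); print(int(m.sum()),round(float(np.median(Z[m]))*1000,1) if m.sum() else '')
    for v in (231,233,234,235,236,238,240): print(v,W[v,312].round(4),W[v,333].round(4))
E
```

```text
10.25 [0.49985916 0.19910903 0.08395602] [-2.29412223 -0.45119169  4.03928688]
393 109.0
395 108.9
422 109.1
413 109.1
564 109.4
584 109.4
612 109.5
627 109.5
665 109.7
671 109.7
231 [0.5073 0.207  0.1085] [0.5118 0.1962 0.1086]
233 [0.5065 0.2067 0.1093] [0.5107 0.1957 0.1088]
234 [0.5065 0.2066 0.1108] [0.511  0.1959 0.1109]
235 [0.5065 0.2066 0.1119] [0.511  0.196  0.1121]
236 [0.5066 0.2066 0.1135] [0.5108 0.1959 0.1131]
238 [0.5061 0.2063 0.1149] [0.5109 0.1961 0.116 ]
240 [0.5063 0.2063 0.1177] [0.5111 0.1963 0.1192]
```

Contact: 4 N, ribs about 1.5 mm down. Pressing 4 mm further.

Emit:
play_rows(slide=[[0, 0, 0.004], [0, 0, 0.004], [0, 0, 0.004], [0, 0, 0.004], [0, 0, 0], [0, 0, 0], [0, 0, 0], [0, 0, 0]], twist=[[0, 0, 0], [0, 0, 0], [0, 0, 0], [0, 0, 0], [0, 0, 0], [0, 0, 0], [0, 0, 0], [0, 0, 0]])

```text
t: 11.05
tool_pos: [0.4996, 0.199, 0.0798]
orientation: [3.082, 0.608, -0.001]
force: [-4.5, -1.8, 5.2]
opening: 0.0008
gripper_force: 2.4
```

```bash
python3 - <<'E'
from h import *
grab('wrist','w6'); s=robot.read_state(); print(s['t'],s['tool_pos'],s['force'])
u=np.array([.941,.337]); w=np.array([-.337,.941]); c=np.array([.501,.198])
f=[]
for t in('w2','w6'):
    p,W,d=cloud(t); a=(W[...,:2]-c)@u; b=(W[...,:2]-c)@w; Z=W[...,2]; m=(d>0)&(Z>.098)&(Z<.125)&(a>-.01)&(a<.06)&(abs(b)>.022)&(abs(b)<.034)
    f.append(np.polyfit(a[m],Z[m],1)); print(f[-1])
print('angle change',f[1][0]-f[0][0],'drop at rib',f[0][1]-f[1][1])
E
```

```text
11.1 [0.4996323  0.19904186 0.07981391] [-3.76471585 -1.51339688  5.00794857]
[-0.0072387   0.11039717]
[0.0768556  0.10453279]
angle change 0.08409429545645628 drop at rib 0.005864372068108151
```

The angle is now about -0.074 rad with the ribs 5.9 mm down, past release. Withdrawing up and back.

Emit:
play_rows(slide=[[0, 0, -0.08], [-0.04, 0, -0.18], [-0.1, 0, -0.16], [-0.1, 0, -0.16], [-0.1, 0, -0.16], [0, 0, 0], [0, 0, 0], [0, 0, 0]], twist=[[0, 0, 0], [0, 0, 0], [0, 0, 0], [0, 0, 0], [0, 0, 0], [0, 0, 0], [0, 0, 0], [0, 0, 0]])

```text
t: 11.9
tool_pos: [0.4211, 0.1668, 0.2635]
orientation: [3.082, 0.608, -0.002]
force: [0.2, -0.2, -1.0]
opening: 0.0003
gripper_force: 0.0
```

Emit:
play_rows(slide=[[0, 0, 0], [0, 0, 0], [0, 0, 0], [0, 0, 0], [0, 0, 0], [0, 0, 0], [0, 0, 0], [0, 0, 0]], twist=[[0, 0, 0], [0, 0, 0], [0, 0, 0], [0, 0, 0], [0, 0, 0], [0, 0, 0], [0, 0, 0], [0, 0, 0]])

```text
t: 12.7
tool_pos: [0.4212, 0.1668, 0.265]
orientation: [3.082, 0.608, 0.0]
force: [-1.1, -0.1, 0.1]
opening: 0.0007
gripper_force: 0.0
```

Emit:
play_rows(slide=[[0, 0, 0], [0, 0, 0], [0, 0, 0], [0, 0, 0], [0, 0, 0], [0, 0, 0], [0, 0, 0], [0, 0, 0]], twist=[[0, 0, 0], [0, 0, 0], [0, 0, 0], [0, 0, 0], [0, 0, 0], [0, 0, 0], [0, 0, 0], [0, 0, 0]])

```text
t: 13.5
tool_pos: [0.4212, 0.1668, 0.2649]
orientation: [-3.082, -0.608, -0.0]
force: [-0.1, -0.5, -0.6]
opening: 0.0006
gripper_force: 0.0
```

```bash
python3 - <<'E'
from h import *
p,d,c=grab('side','d7'); grab('scene','s7'); s=robot.read_state(); print(s['t'],s['tool_pos'],s['force'])
a=p[205:315,230:390,::-1]; b=cv2.imread('pics/s7.png')[110:230,310:460]
cv2.imwrite('pics/m7.png',np.hstack([cv2.resize(a,(400,300),interpolation=2),cv2.resize(b,(400,300),interpolation=2)]))
E
```

```text
13.6 [0.42123946 0.16680801 0.26494615] [-0.72147377 -0.6010761   0.25907025]
```

View pics/m7.png

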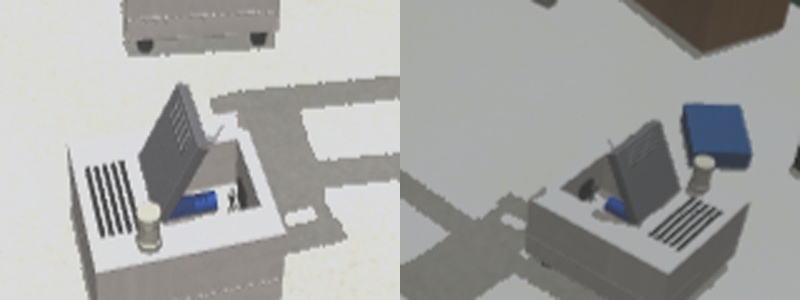

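The hatch has popped up, the cartridge is still standing, and the hand is clear. Now watching it for over three seconds.

Emit:
play_rows(slide=[[0, 0, 0], [0, 0, 0], [0, 0, 0], [0, 0, 0], [0, 0, 0], [0, 0, 0], [0, 0, 0], [0, 0, 0]], twist=[[0, 0, 0], [0, 0, 0], [0, 0, 0], [0, 0, 0], [0, 0, 0], [0, 0, 0], [0, 0, 0], [0, 0, 0]])

```text
t: 14.4
tool_pos: [0.4212, 0.1668, 0.2649]
orientation: [-3.082, -0.608, -0.0]
force: [-0.3, -0.2, -0.3]
opening: 0.0002
gripper_force: 0.0
```

Emit:
play_rows(slide=[[0, 0, 0], [0, 0, 0], [0, 0, 0], [0, 0, 0], [0, 0, 0], [0, 0, 0], [0, 0, 0], [0, 0, 0]], twist=[[0, 0, 0], [0, 0, 0], [0, 0, 0], [0, 0, 0], [0, 0, 0], [0, 0, 0], [0, 0, 0], [0, 0, 0]])

```text
t: 15.2
tool_pos: [0.4212, 0.1668, 0.2649]
orientation: [-3.082, -0.608, 0.0]
force: [0.2, -1.0, 0.2]
opening: 0.0006
gripper_force: 0.0
```

Emit:
play_rows(slide=[[0, 0, 0], [0, 0, 0], [0, 0, 0], [0, 0, 0], [0, 0, 0], [0, 0, 0], [0, 0, 0], [0, 0, 0]], twist=[[0, 0, 0], [0, 0, 0], [0, 0, 0], [0, 0, 0], [0, 0, 0], [0, 0, 0], [0, 0, 0], [0, 0, 0]])

```text
t: 16.0
tool_pos: [0.4212, 0.1668, 0.2649]
orientation: [-3.082, -0.608, -0.0]
force: [-0.3, 0.5, -0.8]
opening: 0.0008
gripper_force: 0.0
```

Emit:
play_rows(slide=[[0, 0, 0], [0, 0, 0], [0, 0, 0], [0, 0, 0], [0, 0, 0], [0, 0, 0], [0, 0, 0], [0, 0, 0]], twist=[[0, 0, 0], [0, 0, 0], [0, 0, 0], [0, 0, 0], [0, 0, 0], [0, 0, 0], [0, 0, 0], [0, 0, 0]])

```text
t: 16.8
tool_pos: [0.4212, 0.1668, 0.2649]
orientation: [-3.082, -0.608, 0.0]
force: [0.6, 0.7, 0.6]
opening: -0.0002
gripper_force: 0.0
```

Emit:
play_rows(slide=[[0, 0, 0], [0, 0, 0], [0, 0, 0], [0, 0, 0], [0, 0, 0], [0, 0, 0], [0, 0, 0], [0, 0, 0]], twist=[[0, 0, 0], [0, 0, 0], [0, 0, 0], [0, 0, 0], [0, 0, 0], [0, 0, 0], [0, 0, 0], [0, 0, 0]])

```text
t: 17.6
tool_pos: [0.4212, 0.1668, 0.2649]
orientation: [-3.082, -0.608, 0.0]
force: [-1.0, -0.6, -0.3]
opening: 0.0008
gripper_force: 0.0
```

```bash
python3 - <<'E'
from h import *
grab('side','d8'); grab('scene','s8')
u=np.array([.941,.337]); w=np.array([-.337,.941]); c=np.array([.501,.198])
for t in('side0','d7','d8','scene0','s7','s8'):
    p,W,d=cloud(t); a=(W[...,:2]-c)@u; b=(W[...,:2]-c)@w; Z=W[...,2]
    m=(d>0)&(Z>.115)&(Z<.19)&(a>0)&(a<.09)&(abs(b)<.036)
    if m.sum()>20: print(t,'top',Z[m].max(),'slope angle',np.arctan(np.polyfit(Z[m],a[m],1)[0]))
    m=(d>0)&(Z>.13)&(Z<.146)&(np.hypot(W[...,0]-.568,W[...,1]-.279)<.025); print(t,'cart',W[m].mean(0).round(3))
print(robot.read_state()['t'])
E
```

```text
side0 cart [0.565 0.285 0.137]
d7 top 0.18232254532147618 slope angle -0.5042517229236623
d7 cart [0.565 0.284 0.137]
d8 top 0.18272153802239421 slope angle -0.5047678216327107
d8 cart [0.565 0.285 0.137]
scene0 cart [0.567 0.28  0.137]
s7 top 0.1829311683334197 slope angle -0.49444479718094514
s7 cart [0.567 0.28  0.137]
s8 top 0.1819057535977544 slope angle -0.49443512026038794
s8 cart [0.567 0.28  0.136]
17.7
```

```bash
python3 -c "
from plant import robot
print(robot.close_job())"
```

```text
the job is handed in; nothing more can be done
None
```

The wide hatch popped open after one press and stayed at about 1.07 rad, untouched, for the 4 s I watched it; the cartridge has not moved, the arm went nowhere near the narrow hatch, cell or scanner (not re-measured at the end), and the job is handed in.

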